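# Reset the board tester, latch its gate and start the test

### The arm

A 6-joint arm with a two-finger parallel gripper is mounted at the origin on the work surface. World frame = base frame: x ahead of the robot, y to its left, z up, the work surface at z = 0. Lengths are in m, angles in rad, forces in N, time in s.
With the tool pointing down it reaches from about 0.35 to 0.85 m from the base axis. Payload 8.1 kg.
Tool frame: the origin (TCP) lies on the centre line of the jaws, within the pads' length; the fingertips stand robot.tips_ahead ahead of it and the grasp point (between the pads) lies 8 mm behind it (robot.tips_ahead is the distance from the TCP to the fingertips, in m); z points along the fingers, y is the direction in which the jaws open and shut (so a half turn about z gives the same grasp; the last joint's range is limited). The gripper opens to 93 mm and grips with 3 to 60 N. Pads are 15 mm wide; open, the fingers measure 128 mm over their backs; the gripper's body (75 mm by 188 mm) begins 65 mm behind the grasp point.
Start: joints at [1.238, 0.13, 1.488, -0, 1.523, -0.085], TCP at [0.147, 0.582, 0.23] pointing down, gripper open.
Joint ranges: [-2.96, 2.96], [-0.89, 2.26], [0.02, 2.5], [-1.34, 4.48], [0, 2.73], [-2.66, 2.66]. Speed limits (rad/s): [2.39, 2.39, 2.79, 3.14, 3.14, 3.14].

### API

Orientations are given as a rotation vector (axis times angle).
In Python, from plant import monitor, eyes, job, robot gives the robot as it stands.
- The arm moves only by the tool servo_tool, never from a script. Its argument "plan" is a list that holds one entry, the list of rows, each a list of 7 numbers: the closure, from -1 (fully open) to 1 (shut), so that 0 is half open, then the shift along the world's x, y, z in mm, then the turn, a rotation vector about the world's x, y, z in rad. In form: [[[hand, dx, dy, dz, ax, ay, az], ...]]. A call has 1 to 12 rows; each row shifts and turns the commanded pose from where the row before left it; what a row does not reach is not made up. A row lasts 1/10 s, in which the tool goes at most 50 mm and 8.59 degrees, less where a joint would pass 70% of its speed; a pose out of reach is approached as far as the arm can. A call with a gripper value outside its range is refused whole. The fingers move at their own pace and stop on an object; "force" is the grip in N (left out, the last holds). Time passes only in rows, so rows that do not move let the fingers close. It gives the time, the measured TCP pose, the force and the opening at its end, in the units of the state.
- monitor.read_state(): the state, without advancing time (a new reading comes with each control period).
- eyes.read_camera(name): name is "side" or "top"; returns the picture (384x512x3 uint8, red, green, blue); there is no depth.
- eyes.camera_info(name): a dict with "mtx" (3x3 intrinsics, pixels), "D" ([k1, k2, p1, p2, k3] as OpenCV has them; the pictures are not rectified), "R" (3x3) and "t" (3): a world point X has camera coordinates R X + t. Camera axes: x right, y down, z forward; pixel columns grow to the right and rows downward; lengths in m; the calibration is good to about 2 mm. A picture is of the moment at which its call begins. camera_info takes no time and is no camera call.
- job.close_job(): hands the job in, once; it reports no verdict.
The state is a dict: "t": time; "q": joint angles; "dq": joint speeds; "joint_torque": joint torques, N m; "tool_pos": TCP position; "orientation": TCP orientation; "force": force on the tool from outside, world axes, zero at the start; "wrist_torque": the same for the moment, N m; "opening": finger opening in m.
Only numpy, scipy, OpenCV 4.12 (cv2) and the standard library are available. Lean on these libraries where they do the work, as an engineer would, in place of code of your own. Each camera call takes 0.05 s, during which the arm holds its last target. There are 200 camera calls.

### The job

Run the circuit board that lies in the tester: first press the blue reset button right in and let it go, then push the tester's open gate down by its yellow pad until the catch snaps and holds it shut, and last press the green start button right in and let it go. Do not press the red stop button, nor start while the gate is open, and leave the board lying in its nest and the scanner, bottle and solder reel standing where they are: nothing has to be picked up.

Things in the scene. Friction and masses are not known exactly. Their poses are not given: they have to be found in the camera images.
- tester: Board tester fixed to the bench: dark box 290 (x) x 260 (y) mm, light deck 85 mm high, see-through gate above it. Origin: centre of its underside; z up; -x is its front. Hinge axis of the gate: along y at x = 120, z = 130 mm; hinge blocks 138 mm high. Catch: steel housing 28 x 44 mm with a sprung brass bolt, 134 mm high above the bench, centred at x = -128 mm, y = 0, just in front of the shut gate.
- gate (a joint): Gate angle, rad: 0 fully down, grows as it opens (stop at 0.9); starts at 0.47 to 0.73 and stays there until pushed. Frame 222 mm wide. Push at the pad: 2 N at first, 4 to 6 N near the bottom, up to 13 N from 0.11 rad down against the catch, which snaps at about 0.012 rad, just before the hard stop at 0. Latched it rests at 0.013; let go too early it springs open to about 0.4.
- gate_pad (a point): Centre of the top face of the yellow press pad (30 x 100 mm, long side along the hinge) on the gate's front bar. Turns with the gate: z normal to the pad (up when shut), y along the hinge. In the tester's frame, at gate angle a, y = 0, x = 120 - 205 cos(a) + 15.5 sin(a), z = 130 + 205 sin(a) + 15.5 cos(a) mm (shut: x = -85, z = 145.5).
- button_box: Grey push-button box fixed to the bench to the left or right of the tester, 200 (x) x 85 (y) x 60 mm high. Origin: centre of its underside; z up. On its top, in a row along its x axis: the green start button at x = -62 mm (nearest the robot), the blue reset button at x = 0, the red mushroom stop button at x = +62 mm.
- start_top (a point): Centre of the top face of the green start button: round cap 30 mm across in a steel collar 46 mm across that ends 10 mm below the cap's top; top 82 mm above the bench. It is pressed straight down.
- start (a joint): Travel of the green start button in m: 0 out, 0.006 fully in; sprung, 1.5 N to begin, 5 N fully in, comes out again by itself.
- reset_top (a point): Centre of the top face of the blue reset button, made like the start button (cap 30 mm across, top 82 mm above the bench, pressed straight down).
- reset (a joint): Travel of the blue reset button in m: 0 out, 0.006 fully in; sprung, 1.5 N to begin, 5 N fully in, comes out again by itself.
- stop_top (a point): Centre of the top of the red mushroom stop button: head 40 mm across on a yellow disc, top 94 mm above the bench. Not to be pressed.
- stop (a joint): Travel of the red stop button in m: 0 out, 0.006 fully in; sprung, 5 N to begin. Must stay out.
- board: Green circuit board 110 x 150 x 4 mm with small parts, 0.09 kg, lying loose in the tester's nest under the gate, its underside 97 mm above the bench. Origin: centre of its underside. To be left lying.
- scanner: Black hand scanner standing in its holder, loose, on a round foot 100 mm across, 200 mm high in all. Origin: centre of its underside. It stands on the other side of the tester from the button box. To be left alone.
- flux_bottle: Loose blue bottle with a white cap, 50 mm across, 120 mm high, beside the tester. Origin: centre of its underside. To be left alone.
- solder_reel: Loose orange reel of solder standing on its end, 64 mm across, 50 mm high, beside the tester. Origin: centre of its underside. To be left alone.

How it is judged:
On the way, in this order (a step that is already met when the one before it is completed fails the run):
1. the blue reset button is pressed right in (4 of its 6 mm or more) while the gate is still open (value of joint reset above 0.004 m and value of joint gate above 0.3 rad), for 0.05 s.
2. the gate is pushed down until the catch takes it, with the reset button out (value of joint gate below 0.025 rad and value of joint reset below 0.0015 m), for 0.2 s.
3. the green start button is pressed right in (4 of its 6 mm or more) with the gate shut (value of joint start above 0.004 m and value of joint gate below 0.03 rad), for 0.05 s.
At the end, for the whole second after the job is handed in: The gate stays shut by itself on its catch (below 0.03 rad), all three buttons are out again (within 1.5 mm), the board lies in its nest (moved less than 10 mm), and scanner, bottle and reel stand upright where they stood (within 20 mm) (value of joint gate below 0.03 rad and value of joint each of start, reset, stop below 0.0015 m and distance of board from where it was at the start of the episode below 0.01 m and distance of each of scanner, flux_bottle, solder_reel from where it was at the start of the episode below 0.02 m and angle between each of scanner, flux_bottle, solder_reel's own z axis and vertical below 0.1 rad); the robot touches nothing.
It fails at once if the red stop button is pressed (more than 2 mm) (value of joint stop above 0.002 m).
It fails at once if start is pressed (more than 3 mm) while the gate is not shut (value of joint start above 0.003 m and value of joint gate above 0.05 rad).
It fails at once if the board is lifted or shifted out of its nest (origin moved more than 10 mm) (distance of board from where it was at the start of the episode above 0.01 m).
It fails at once if scanner, bottle or reel is lifted, shoved or knocked over (origin moved more than 20 mm) (distance of any of scanner, flux_bottle, solder_reel from where it was at the start of the episode above 0.02 m).
It also fails if it takes over 61 s, if anything falls off the work surface, if the arm or the gripper's body presses on something with over 40 N, if the wrist force passes 120 N, or if a joint passes its speed limit or range.

## Working session

There is one attempt and no reset: what is moved stays moved. The work goes in short steps, Python scripts to look and compute and a tool call to move; the robot and the scene stay as the last step left them, time stands still between calls to the robot, and variables do not carry over. Pictures are saved under pics/ and viewed, about 8 in all and at most 12, crops included, and the job is handed in when it is done.

Besides the shell and the picture viewer there is one more tool, called by a JSON object that holds its "fn" and its "kwargs", one argument or row to a line. servo_tool: Moves the arm, as the interface text tells. Its arguments: {"type":"object","properties":{"plan":{"type":"array"},"force":{"type":"number"}},"required":["plan"]}

```bash
mkdir -p pics; cat > h.py <<'E'
import numpy as np, cv2
from plant import monitor, eyes, job, robot
def ray(cam,uv):
    i=eyes.camera_info(cam);R=np.array(i["R"]);t=np.array(i["t"])
    p=cv2.undistortPoints(np.array([[uv]],float),np.array(i["mtx"]),np.array(i["D"]))[0,0]
    return -R.T@t, R.T@np.array([p[0],p[1],1])
def onz(cam,uv,z):
    c,d=ray(cam,uv); return c+d*(z-c[2])/d[2]
def proj(cam,X):
    i=eyes.camera_info(cam)
    return cv2.projectPoints(np.array(X,float).reshape(-1,3),cv2.Rodrigues(np.array(i["R"]))[0],np.array(i["t"]),np.array(i["mtx"]),np.array(i["D"]))[0][:,0]
def blobs(im,lo,hi,amin=40):
    m=cv2.inRange(cv2.cvtColor(im,cv2.COLOR_RGB2HSV),lo,hi)
    n,l,s,c=cv2.connectedComponentsWithStats(m)
    return [(s[k,4],c[k].round(1),s[k,:4]) for k in range(1,n) if s[k,4]>=amin]
E
python3 - <<'E'
from h import *
s=monitor.read_state();print(s,robot.tips_ahead)
ims=[]
for c in("top","side"):
    im=eyes.read_camera(c);np.save(c+"0.npy",im);cv2.imwrite(f"pics/{c}0.png",cv2.cvtColor(im,cv2.COLOR_RGB2BGR))
    print(c,ray(c,(256,192)))
    for n,lo,hi in(("yel",(22,120,120),(34,255,255)),("grn",(45,100,50),(85,255,255)),("blu",(100,120,60),(125,255,255)),("red",(0,150,80),(6,255,255)),("org",(8,150,100),(20,255,255))):
        for b in blobs(im,lo,hi):print(n,*b)
E
```

```text
{'t': 0.0, 'q': array([ 1.23761359e+00,  1.31122795e-01,  1.48925939e+00, -8.78325962e-06,
        1.52301622e+00, -8.53935725e-02]), 'dq': array([-6.39773696e-04, -4.23938532e-04,  8.90652641e-04,  1.24312075e-03,
       -3.81740044e-04,  3.50051414e-05]), 'joint_torque': array([-2.38148668e-04, -5.59848297e+01, -4.91762280e+01,  7.68213510e-02,
        3.56228475e-02, -1.07595902e-04]), 'tool_pos': array([0.14695523, 0.58116193, 0.22862128]), 'orientation': array([-3.88185184e-01, -3.11714705e+00,  2.77710183e-03]), 'force': array([ 0.50759031,  0.00183051, -0.73270922]), 'wrist_torque': array([ 0.03088594, -0.00457133, -0.0047088 ]), 'opening': 0.09320333854469733} 0.011
top (array([ 3.55548926e-01, -1.01175614e-03,  1.22293728e+00]), array([ 0.18855058,  0.00160482, -0.98211843]))
yel 369 [253.3 181.6] [233 176  41  13]
yel 132 [149.4 208.7] [137 198  20  19]
grn 82 [423.7 122.7] [421  99   6  51]
grn 99 [440.4 125.6] [437  99   7  51]
grn 110 [456.6 124.7] [453  99   8  51]
grn 93 [472.8 123.5] [469  99   8  51]
grn 81 [489.  123.6] [485  99   9  51]
grn 153 [235.6 193.8] [227 1
[... 249 characters left out ...]
]
red 132 [144.1 205.7] [138 200  13  13]
org 84 [369.8 149.9] [360 145  18  14]
org 58 [361.5 160.5] [355 151  19  16]
side (array([-0.05521865, -0.12732476,  0.71068508]), array([ 0.73979354,  0.16161201, -0.6531697 ]))
yel 122 [256.8 154.5] [233 149  47  12]
yel 139 [127.2 212.8] [113 204  25  16]
grn 87 [474.3 197. ] [468 178  14  41]
grn 97 [497.  201.2] [489 181  17  42]
grn 1358 [257.2 205.4] [223 183  69  43]
grn 131 [100.8 245.5] [ 94 240  14  12]
blu 78313 [247.5 285.3] [  0 134 512 250]
blu 62 [299.2 164. ] [283 161  30   7]
blu 118 [113.1 225. ] [107 220  13  11]
blu 136 [316.4 234.5] [310 222  13  26]
org 320 [402.3 215.9] [390 207  26  18]
org 70 [398.8 233.2] [386 224  25  14]
```

View pics/top0.png

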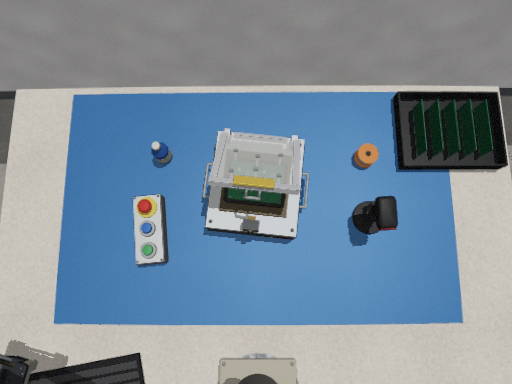

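View pics/side0.png

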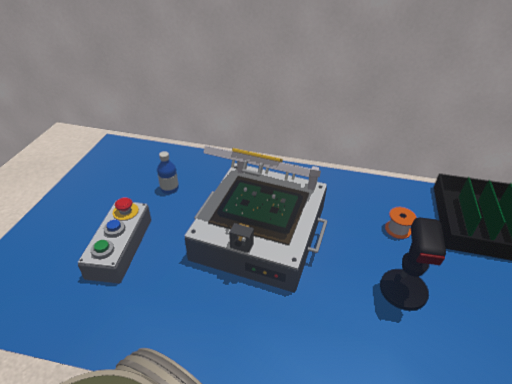

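Top view: the button box is at left, with red (144,206), blue (147,228) and green (148,250). The gate pad is at (253,182), the catch at about (251,224), the bottle at (160,153), the reel at (367,155) and the scanner at (375,216). The side view agrees.

```bash
python3 - <<'E'
from h import *
from scipy.optimize import least_squares
# buttons: two views
for n,t,s,z in(("start",(147.6,249.8),(100.8,245.5),.08),("reset",(146.6,227.9),(113.1,225),.08),("red",(144.1,205.7),None,.094)):
    print(n,onz("top",t,z).round(4), onz("side",s,z).round(4) if s else "")
def tri(a,b):
    c1,d1=ray("top",a);c2,d2=ray("side",b)
    k=np.linalg.lstsq(np.c_[d1,-d2],c2-c1,rcond=None)[0]
    p,q=c1+k[0]*d1,c2+k[1]*d2
    return (p+q)/2,np.linalg.norm(p-q)
print("pad",tri((253.5,181.8),(256.8,155)))
im=np.load("top0.npy")
m=cv2.inRange(cv2.cvtColor(im,cv2.COLOR_RGB2HSV),(22,120,120),(34,255,255));m[:, :220]=0
print(cv2.minAreaRect(cv2.findNonZero(m)))
for uv in((206.5,231),(297,236)):print("deck front",onz("top",uv,.085).round(4))
for n,uv,z in(("bottle cap",(155,147),.12),("reel",(367,155),.04),("scanner foot",(369,218),.01)):print(n,onz("top",uv,z).round(3))
a=cv2.resize(im[120:250,195:315],None,fx=5,fy=5,interpolation=cv2.INTER_CUBIC)
b=cv2.resize(np.load("side0.npy")[140:290,180:340],None,fx=3.5,fy=3.5,interpolation=cv2.INTER_CUBIC)
cv2.imwrite("pics/c0.png",cv2.cvtColor(a[:600,:600],cv2.COLOR_RGB2BGR))
E
```

```text
start [0.4117 0.3057 0.08  ] [0.4094 0.3071 0.08  ]
reset [0.4733 0.3112 0.08  ] [0.4701 0.3125 0.08  ]
red [0.5347 0.3174 0.094 ] 
pad (array([0.5651641 , 0.00735969, 0.26108614]), np.float64(0.0018294758157452258))
((253.20822143554688, 181.52191162109375), (40.51301193237305, 9.0552339553833), 6.009005546569824)
deck front [0.4635 0.1402 0.085 ]
deck front [ 0.4483 -0.1129  0.085 ]
bottle cap [0.699 0.287 0.12 ]
reel [ 0.695 -0.335  0.04 ]
scanner foot [ 0.507 -0.338  0.01 ]
```

```bash
python3 -c "
import cv2;i=cv2.imread('pics/c0.png');print(i.shape)"
```

```text
(600, 600, 3)
```

View pics/c0.png

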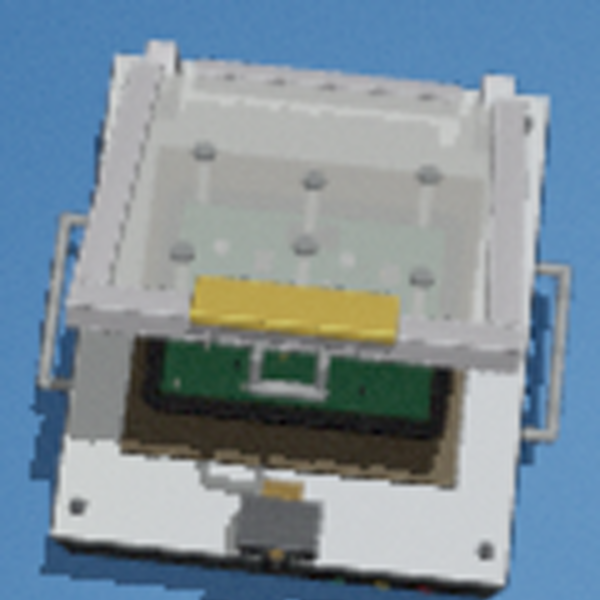

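The crop shows the gate open, the pad on its front bar and the catch at crop (277,525). The tester's yaw is about -5.5°. I'll close the fingers and move above reset.

{"fn": "servo_tool", "kwargs": {
  "plan": [
    [[1,30,-25,0,0,0,0.05],[1,30,-25,0,0,0,0.05],[1,30,-25,0,0,0,0.05],[1,30,-25,0,0,0,0],[1,30,-25,0,0,0,0],[1,30,-25,0,0,0,0],[1,30,-25,0,0,0,0],[1,30,-25,-20,0,0,0],[1,30,-25,-20,0,0,0],[1,30,-25,-30,0,0,0],[1,25,-20,-20,0,0,0],[1,0,0,0,0,0,0]]
  ],
  "force": 30
}}

```text
t: 1.3
tool_pos: [0.4724, 0.3076, 0.1353]
orientation: [-0.159, -3.133, 0.007]
force: [-1.3, -0.5, -0.8]
opening: 0.0025
```

```bash
python3 - <<'E'
from h import *
s=monitor.read_state();print(s['t'],s['tool_pos'],s['orientation'],s['force'],s['opening'])
P=lambda x,y:(195+(x+.5)/5-.5,120+(y+.5)/5-.5)
fl,fr,bl,br=[onz("top",P(*c),.085)[:2] for c in((62,533),(506,578),(118,55),(549,97))]
print(fl,fr,bl,br,"ctr",(fl+fr+bl+br)/4,"w",np.linalg.norm(fl-fr),np.linalg.norm(bl-br),"d",np.linalg.norm(fl-bl))
v=fl-fr;w=bl-br;print("yaw",-np.degrees(np.arctan2(v[0],v[1])),-np.degrees(np.arctan2(w[0],w[1])))
print("catch",onz("top",P(278,525),.134))
for c in("top","side"):
    im=eyes.read_camera(c);a=im[150:300,90:250] if c=="top" else im[130:280,50:210]
    cv2.imwrite(f"pics/{c}1.png",cv2.cvtColor(cv2.resize(a,None,fx=3,fy=3,interpolation=2),cv2.COLOR_RGB2BGR))
a=cv2.imread("pics/top1.png");b=cv2.imread("pics/side1.png")
cv2.imwrite("pics/b1.png",cv2.resize(np.hstack([a,b]),(800,375)))
E
```

```text
1.3 [0.47236275 0.30764685 0.13525979] [-0.15928762 -3.13261408  0.00678747] [-1.31759004 -0.51030114 -0.83366917] 0.002536523614230321
[0.47699164 0.13905467] [ 0.45050761 -0.1096073 ] [0.75889363 0.11119165] [ 0.73118917 -0.14178875] ctr [ 6.04395512e-01 -2.87431563e-04] w 0.2500683410039024 0.2544928672642744 d 0.2832756203832082
yaw -6.079435075343759 -6.249686928857274
catch [0.47553167 0.01684066 0.134     ]
```

View pics/b1.png

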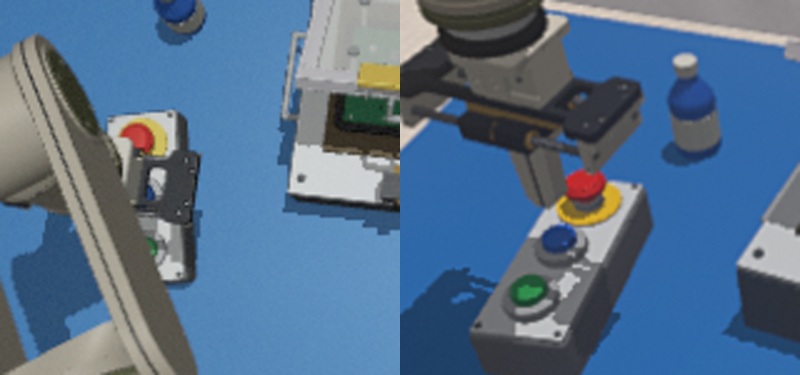

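```bash
python3 - <<'E'
from h import *
s=monitor.read_state();p=s['tool_pos'];R=cv2.Rodrigues(s['orientation'])[0];print(R.round(3))
X=[p+R@np.array([0,d,.011]) for d in(-.0175,0,.0175)]
print((proj("side",X)-[50,130])*2.5,(proj("top",X)-[90,150])*2.5)
E
```

```text
[[-0.995  0.099 -0.002]
 [ 0.099  0.995 -0.001]
 [ 0.002 -0.001 -1.   ]]
[[165.84666374 202.55231167]
 [148.12753844 197.83194699]
 [130.54497389 193.15234227]] [[145.90041346 193.2314288 ]
 [130.10864316 191.67427674]
 [114.35343572 190.11734034]]
```

Both fingertips project onto the closed finger tips in the picture, so the tool is over reset apart from about 4 mm in y. I'll press it now.

{"fn": "servo_tool", "kwargs": {
  "plan": [
    [[1,0,4,-20,0,0,0],[1,0,0,-15,0,0,0],[1,0,0,-5,0,0,0],[1,0,0,-5,0,0,0],[1,0,0,-3,0,0,0],[1,0,0,-2,0,0,0],[1,0,0,0,0,0,0],[1,0,0,0,0,0,0]]
  ]
}}

```text
t: 2.2
tool_pos: [0.4723, 0.316, 0.0903]
orientation: [0.153, 3.137, 0.001]
force: [-2.1, 1.2, 3.5]
opening: 0.0004
```

{"fn": "servo_tool", "kwargs": {
  "plan": [
    [[1,0,-3,0,0,0,0],[1,0,0,-3,0,0,0],[1,0,0,-2,0,0,0],[1,0,0,0,0,0,0],[1,0,0,0,0,0,0]]
  ]
}}

```text
t: 2.7
tool_pos: [0.4731, 0.3129, 0.087]
orientation: [0.154, 3.136, 0.001]
force: [-7.0, -2.0, 19.9]
opening: 0.0005
```

Reset is fully in: the tip is at 76 mm and stopped hard at 20 N. I'll lift off and go above the gate pad.

{"fn": "servo_tool", "kwargs": {
  "plan": [
    [[1,0,0,25,0,0,0],[1,0,0,45,0,0,0],[1,0,0,45,0,0,0],[1,0,0,45,0,0,0],[1,0,0,45,0,0,0],[1,0,0,40,0,0,0],[1,15,-40,0,0,0,0],[1,15,-45,0,0,0,0],[1,15,-45,0,0,0,0],[1,15,-45,0,0,0,0],[1,15,-45,0,0,0,0],[1,10,-40,0,0,0,0]]
  ]
}}

```text
t: 3.9
tool_pos: [0.5575, 0.0499, 0.3288]
orientation: [-0.155, -3.137, 0.001]
force: [0.6, 1.0, -0.3]
opening: 0.0003
```

{"fn": "servo_tool", "kwargs": {
  "plan": [
    [[1,10,-40,0,0,0,0],[1,0,-6,-20,0,0,0],[1,0,0,0,0,0,0],[1,0,0,0,0,0,0]]
  ]
}}

```text
t: 4.3
tool_pos: [0.5666, 0.0067, 0.3088]
orientation: [-0.154, -3.136, -0.0]
force: [-0.2, 0.7, 0.1]
opening: 0.0003
```

```bash
python3 - <<'E'
from h import *
s=monitor.read_state();p=s['tool_pos'];print(p,s['orientation'],s['force'])
R=cv2.Rodrigues(s['orientation'])[0]
print(proj("side",p+R@[0,0,.011]),proj("top",p+R@[0,0,.011]))
im=eyes.read_camera("side")
cv2.imwrite("pics/s2.png",cv2.cvtColor(cv2.resize(im[60:300,90:410],None,fx=2.5,fy=2.5,interpolation=2),cv2.COLOR_RGB2BGR))
E
```

```text
[0.56659545 0.00672749 0.30884273] [-1.54373511e-01 -3.13572919e+00 -1.54341214e-04] [-0.18017081  0.66528897  0.07231285]
[[258.10277323 139.11075991]] [[253.25075827 177.95179007]]
```

View pics/s2.png

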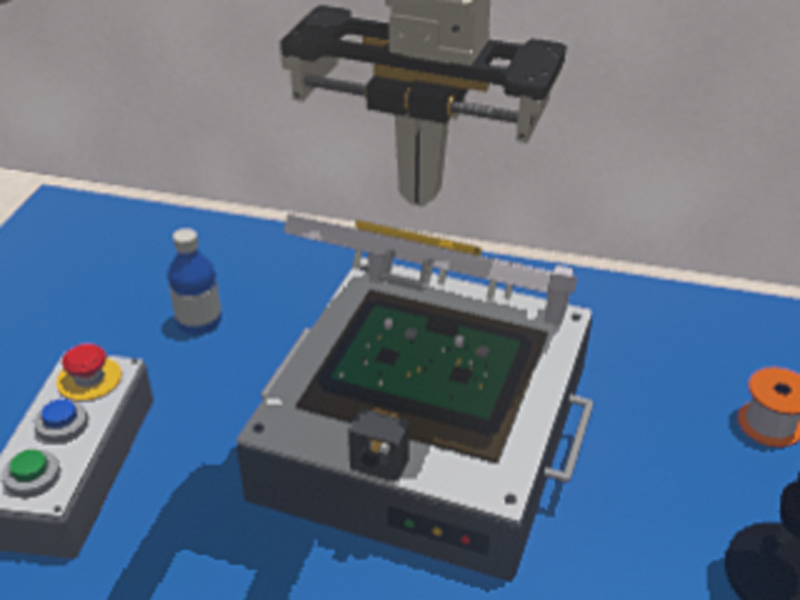

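The tip hangs centred over the pad, at crop (418,205) above (420,238), with the bars clear of the frame. I'll push along the pad's arc.

{"fn": "servo_tool", "kwargs": {
  "plan": [
    [[1,0,0,-20,0,0,0],[1,0,0,-10,0,0,0],[1,0,0,-4,0,0,0],[1,-4,0.5,-5,0,0,0],[1,-4,0.5,-6,0,0,0],[1,-6,0.5,-8,0,0,0],[1,-5,0.5,-9,0,0,0],[1,-5,0.5,-9,0,0,0],[1,-4,0.5,-9,0,0,0],[1,0,0,0,0,0,0]]
  ]
}}

```text
t: 5.35
tool_pos: [0.5377, 0.0097, 0.2277]
orientation: [-0.153, -3.135, 0.0]
force: [1.0, -0.3, 0.3]
opening: 0.0004
```

```bash
python3 - <<'E'
from h import *
s=monitor.read_state();print(s['force'],s['tool_pos'])
im=eyes.read_camera("side")
print(blobs(im,(22,120,120),(34,255,255),15))
cv2.imwrite("pics/s3.png",cv2.cvtColor(cv2.resize(im[90:270,150:370],None,fx=3,fy=3,interpolation=2),cv2.COLOR_RGB2BGR))
E
```

```text
[ 0.99004378 -0.33614528  0.26765046] [0.53767634 0.00971554 0.22767457]
[(np.int32(236), array([252.1, 184.2]), array([228, 176,  47,  16], dtype=int32)), (np.int32(137), array([127. , 212.8]), array([113, 204,  25,  16], dtype=int32))]
```

View pics/s3.png

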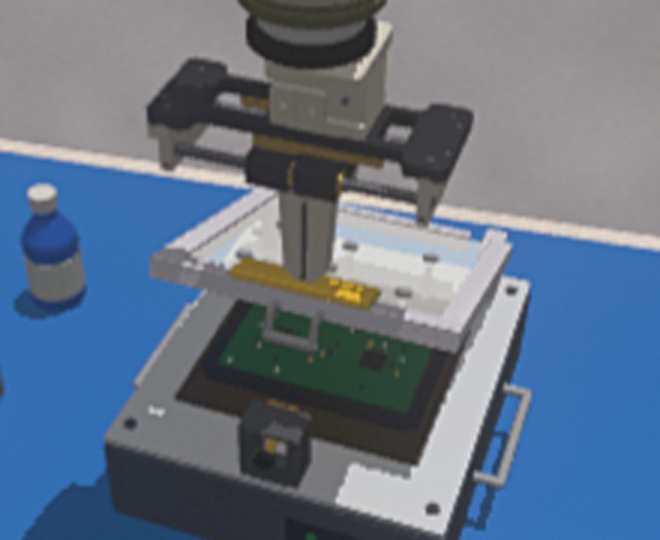

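The tip sits on the pad and the gate has followed it down to about 0.35 rad. I'll continue to the catch.

{"fn": "servo_tool", "kwargs": {
  "plan": [
    [[1,-4,0.5,-9,0,0,0],[1,-4,0.5,-10,0,0,0],[1,-3,0,-10,0,0,0],[1,-2,0.5,-10,0,0,0],[1,-2,0,-7,0,0,0],[1,-1,0,-7,0,0,0],[1,-1,0,-7,0,0,0],[1,0,0,-6,0,0,0],[1,0,0,-3,0,0,0],[1,0,0,-2,0,0,0],[1,0,0,0,0,0,0],[1,0,0,0,0,0,0]]
  ]
}}

```text
t: 6.6
tool_pos: [0.5215, 0.0112, 0.158]
orientation: [-0.153, -3.136, 0.0]
force: [-2.2, 0.2, 4.5]
opening: 0.0003
```

{"fn": "servo_tool", "kwargs": {
  "plan": [
    [[1,0,0,-2,0,0,0],[1,0,0,-1,0,0,0],[1,0,0,0,0,0,0],[1,0,0,0,0,0,0]]
  ]
}}

```text
t: 7.0
tool_pos: [0.5218, 0.0112, 0.1567]
orientation: [-0.153, -3.137, 0.0]
force: [-8.7, 1.2, 14.4]
opening: 0.0003
```

{"fn": "servo_tool", "kwargs": {
  "plan": [
    [[1,0,0,-1,0,0,0],[1,0,0,-1,0,0,0],[1,0,0,0,0,0,0]]
  ]
}}

```text
t: 7.3
tool_pos: [0.5219, 0.0112, 0.1565]
orientation: [-0.153, -3.138, 0.0]
force: [-16.6, 0.8, 28.8]
opening: 0.0001
```

{"fn": "servo_tool", "kwargs": {
  "plan": [
    [[1,0,0,3,0,0,0],[1,0,0,5,0,0,0],[1,0,0,20,0,0,0],[1,0,0,30,0,0,0],[1,0,0,40,0,0,0],[1,0,0,40,0,0,0],[1,-10,40,10,0,0,0],[1,-15,40,0,0,0,0],[1,-15,40,0,0,0,0],[1,-15,40,0,0,0,0],[1,-15,40,0,0,0,0],[1,-15,40,0,0,0,0]]
  ]
}}

```text
t: 8.5
tool_pos: [0.4364, 0.2526, 0.3013]
orientation: [0.154, 3.138, -0.0]
force: [0.9, 1.3, 0.3]
opening: 0.0005
```

```bash
python3 - <<'E'
from h import *
s=monitor.read_state();print(s['force'],s['tool_pos'])
im=eyes.read_camera("side")
print(blobs(im,(22,120,120),(34,255,255),15))
y=-6.1*np.pi/180;c=np.array([.604,.002])
for a in(.013,.1,.4):
    x=.12-.205*np.cos(a)+.0155*np.sin(a);z=.13+.205*np.sin(a)+.0155*np.cos(a)
    print(a,proj("side",[*(c+x*np.array([np.cos(y),np.sin(y)])),z]))
cv2.imwrite("pics/s4.png",cv2.cvtColor(cv2.resize(im[120:300,90:370],None,fx=2.8,fy=2.8,interpolation=2),cv2.COLOR_RGB2BGR))
E
```

```text
[0.94567307 1.33645886 0.26313022] [0.43643961 0.25259702 0.30128605]
[(np.int32(450), array([248.9, 211.9]), array([226, 202,  47,  21], dtype=int32)), (np.int32(132), array([127.3, 212.9]), array([113, 204,  25,  16], dtype=int32))]
0.013 [[249.66588972 210.74333215]]
0.1 [[250.10928102 203.83795213]]
0.4 [[253.63730811 176.44635508]]
```

View pics/s4.png

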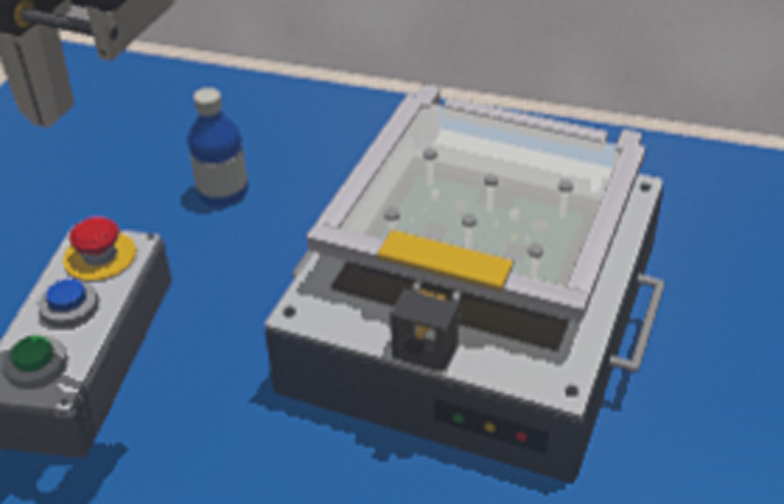

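The gate is shut and holding: the pad centroid is (249,212), against a predicted (250,211) for latched. Reset looks out. Next is above start.

{"fn": "servo_tool", "kwargs": {
  "plan": [
    [[1,-13,27,0,0,0,0],[1,-13,27,-30,0,0,0],[1,0,0,-40,0,0,0],[1,0,0,-40,0,0,0],[1,0,0,-40,0,0,0],[1,0,0,-25,0,0,0],[1,0,0,-10,0,0,0],[1,0,0,0,0,0,0],[1,0,0,0,0,0,0]]
  ]
}}

```text
t: 9.45
tool_pos: [0.4121, 0.3056, 0.1181]
orientation: [0.154, 3.136, 0.002]
force: [0.6, 0.1, 0.7]
opening: 0.0005
```

{"fn": "servo_tool", "kwargs": {
  "plan": [
    [[1,-1,1,-15,0,0,0],[1,0,0,-8,0,0,0],[1,0,0,-4,0,0,0],[1,0,0,-4,0,0,0],[1,0,0,-2,0,0,0],[1,0,0,0,0,0,0],[1,0,0,0,0,0,0]]
  ]
}}

```text
t: 10.15
tool_pos: [0.4104, 0.3064, 0.0869]
orientation: [0.153, 3.137, 0.0]
force: [-13.7, -8.4, 29.7]
opening: 0.0009
```

Start is fully in: the tip is at 76 mm and stopped hard at about 30 N. I'll lift off.

{"fn": "servo_tool", "kwargs": {
  "plan": [
    [[1,0,0,5,0,0,0],[1,0,0,20,0,0,0],[1,0,0,40,0,0,0],[1,0,0,40,0,0,0],[1,0,0,40,0,0,0],[1,-20,30,20,0,0,0],[1,-20,40,0,0,0,0],[1,-20,40,0,0,0,0],[1,-20,40,0,0,0,0],[1,0,0,0,0,0,0],[1,0,0,0,0,0,0],[1,0,0,0,0,0,0]]
  ]
}}

```text
t: 11.35
tool_pos: [0.3305, 0.4555, 0.2484]
orientation: [0.154, 3.138, -0.001]
force: [0.0, -0.1, 0.3]
opening: 0.0003
```

```bash
python3 - <<'E'
from h import *
s=monitor.read_state();print(s['t'],s['force'],s['tool_pos'])
im=eyes.read_camera("side")
for n,lo,hi in(("yel",(22,120,120),(34,255,255)),("grn",(45,100,50),(85,255,255)),("blu",(100,120,60),(125,255,255)),("org",(8,150,100),(20,255,255))):
    for b in blobs(im,lo,hi):print(n,*b)
cv2.imwrite("pics/s5.png",cv2.cvtColor(im,cv2.COLOR_RGB2BGR))
E
```

```text
11.35 [ 0.02570201 -0.14546182  0.25729691] [0.33048613 0.45551499 0.24837184]
yel 447 [248.9 211.9] [226 203  47  20]
yel 129 [127.3 212.9] [113 204  25  16]
grn 81 [474.4 197.4] [468 178  14  41]
grn 86 [497.2 201.8] [489 181  17  42]
grn 132 [100.8 245.6] [ 94 240  14  12]
blu 79069 [246.3 286.2] [  0 134 512 250]
blu 53 [303.6 165.3] [289 162  24   9]
blu 118 [113.1 225. ] [107 220  13  11]
blu 134 [316.4 234.4] [311 222  12  26]
org 320 [402.3 215.9] [390 207  26  18]
org 74 [398.2 232.9] [386 223  25  15]
```

View pics/s5.png

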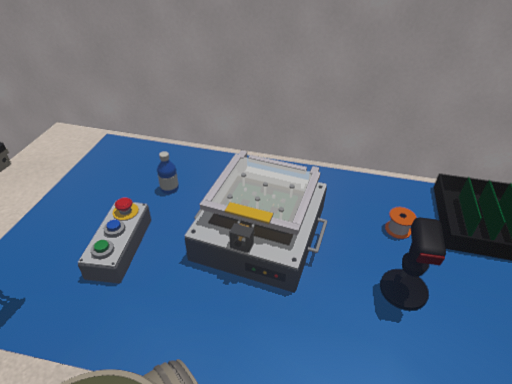

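The gate is shut with its pad at (249,212). The buttons are back at their first pixel positions, and the bottle, reel and scanner are unmoved. Handing in.

```bash
python3 -c "
from plant import job
print(job.close_job())"
```

```text
the job is handed in; nothing more can be done
None
```

The full sequence ran in order and I handed the job in at about 11.4 s of the 61 s allowed; handing in reports no verdict.

- **Reset:** I pressed the blue button with the gate open until it stopped hard. The fingertip was at 76 mm, about 6 mm of travel, at 20 N.
- **Gate:** I pushed the pad down its arc to the hard stop, reaching about 29 N. After I let go, the gate stayed shut, with the pad within about 1.5 pixels of where a latched gate should put it.
- **Start:** I pressed the green button until it stopped hard, again about 6 mm of travel, at about 30 N.

**Last checks:** In the final picture the gate is still shut. The green and blue buttons are back at their starting pixel positions to within 0.1 pixel. The red button's yellow disc has not moved, and the tool was never lowered onto that button. The reel has not moved, and the bottle and scanner look unmoved. The arm is clear and reads about 0.3 N.

**Not measured:** I did not measure the board's position after the gate closed. It is only visible through the gate and looks undisturbed. No check failed or disagreed.

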